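# Refit the glass plate to the kitchen scale, by its edges

## Task

Swing the lamp arm so that its head is well clear of the kitchen scale, and leave it clear. Then take the small glass weighing plate off its sloping drying stand and lay it gently on the scale's bare weighing pad: flat, centred on the pad, its long side along the scale's long side. Hold the plate by its steel-bound edges only, never touching its glass faces with the gripper or arm, and leave the two muffin cups where they are.

Things in the scene. Friction and masses are not known exactly. Their poses are not given: they have to be found in the camera images.
- plate: Loose weighing plate, 110 g: white glass pane 90 x 50 x 8 mm thick in a steel rim, outside 100 x 60 x 6 mm thick (glass 1 mm proud of the rim on both faces, 5 mm in from the edge). Origin at its very middle; x along the 100 mm side (up the slope at first), y along the 60 mm side, z out of the upper face. Starts on the stand, sloping 30 degrees, upper face towards the robot's side.
- stand: Fixed drying stand: base 120 x 50 x 6 mm; two steel rails, 34 mm over both (the plate overhangs 13 mm on either side), slope 30 degrees, rising along the stand's +x. Two 6 mm wide prongs at the low end hold the plate's lower edge and stand 3 mm above its face. Origin under the base's centre; the plate's middle rests 75 mm above it. Highest point 92 mm.
- scale: Fixed small kitchen scale: black body 150 (x) x 90 (y) x 18 mm high with a display near its -x end. Origin under its centre.
- pad (a point): Centre of the top of the scale's bare aluminium weighing pad, a block 64 (x) x 36 (y) mm that stands 14 mm above the scale's body; its top is 32 mm above the counter. Axes as the scale's. The plate's middle is 4 mm above this point when it lies on the pad.
- lamp_knob (a point): Middle of the round upright knob (16 mm diameter, from 184 to 218 mm above the counter) on top of the lamp's head. The head under it is a grey disc 60 mm across, from 156 to 184 mm high, that hangs over the scale at the start.
- lamp_hinge (a point): Point on the vertical hinge of the lamp arm, 176 mm above the counter, on top of a fixed post (18 mm diameter, round foot 80 mm across and 18 mm high; the hinge cap ends at 188 mm). The level arm, 14 mm wide and 10 mm high, runs 155 mm from here to the knob.
- lamp_arm (a joint): Angle of the lamp arm in rad, -1.7 to 1.7, positive counter-clockwise seen from above; at 0 the arm lies straight over the scale. Swings freely to both sides and stays where it is left (friction about 1.5 N at the knob).
- cup_a: Orange silicone muffin cup, 66 mm across, 32 mm high, nearer the robot, between scale and stand. Bystander; origin at the centre of its underside.
- cup_b: Second orange muffin cup, same size, further from the robot. Bystander; origin at the centre of its underside.
Mind the look-alikes: they are no part of the job. Leave any black or blue look-alike of the plate alone.

How it is judged (in metres and radians):
On the way, in this order (a step that is already met when the one before it is completed fails the run):
1. the lamp's head is swung more than 100 mm (level distance, knob to pad centre) clear of the scale's pad (horizontal distance between lamp_knob and pad above 0.1 m), for 0.2 s.
2. the plate is held by the fingers, lifted off the stand (contact force between plate and the fingers above 0.5 N and contact force between plate and stand below 0.01 N and z of plate in the frame of stand above 0.1 m), for 0.2 s.
At the end, for the whole second after the job is handed in: The plate lies at rest, flat (within 3 degrees) on the scale's pad, its middle within 10 mm of the pad's centre, its long side within 8 degrees of the scale's long side; the lamp's knob is more than 100 mm (level distance) from the pad's centre (horizontal distance between lamp_knob and pad above 0.1 m and horizontal distance between plate and pad below 0.01 m and z of plate in the frame of pad between 0.002 and 0.006 m and angle between plate's own z axis and vertical below 0.06 rad and angle between the x axis of plate and the x axis of scale, either way round below 0.14 rad and linear speed of plate below 0.02 m/s); the robot touches nothing.
It fails at once if the gripper or arm touches the plate's glass (more than 0.3 N) (contact force between plate_c1 and the fingers above 0.3 N or contact force between plate_c1 and the arm above 0.3 N).
It fails at once if the plate is slammed or pressed on the scale with more than 35 N (contact force between plate and scale above 35 N).
It fails at once if the plate is dropped onto the scale (let go and falling faster than 0.5 m/s just above the pad) (linear speed of plate above 0.5 m/s and distance between plate and pad below 0.03 m and contact force between plate and the fingers below 0.01 N).
It fails at once if a muffin cup is shifted by more than 30 mm (distance of any of cup_a, cup_b from where it was at the start of the episode above 0.03 m).
It also fails if it takes over 61 s, if anything falls off the work surface, if the arm or the gripper's body presses on something with over 40 N, if the wrist force passes 120 N, or if a joint passes its speed limit or range.

## Robot

A 6-joint arm with a two-finger parallel gripper is mounted at the origin on the work surface. World frame = base frame: x ahead of the robot, y to its left, z up, the work surface at z = 0. Lengths are in mm, angles in rad, forces in N, time in s.
With the tool pointing down it reaches from about 350 to 975 mm from the base axis. Payload 7.1 kg.
Tool frame: the origin (TCP) lies at the very end of the fingers, on their centre line; the grasp point (between the pads) lies 19 mm behind it; z points along the fingers, y is the line along which they close (so a half turn about z gives the same grasp; the last joint's range is limited). The gripper opens to 88 mm and grips with 3 to 60 N. Pads are 20 mm wide; open, the fingers measure 115 mm over their backs; the gripper's body (75 mm by 178 mm) begins 61 mm behind the grasp point.
Start: joints at [1.119, 0.423, 1.63, -0, 1.089, -0.019], TCP at [262.101, 567.369, 222.675] pointing down, gripper open.
Joint ranges: [-3, 3], [-0.9, 2.11], [0.09, 2.58], [-1.31, 4.45], [0.11, 2.69], [-2.54, 2.54]. Speed limits (rad/s): [2.39, 2.39, 3.01, 3.14, 3.14, 3.14].

## Interface

Orientations are given as a rotation vector (axis times angle).
In Python, from workcell import ctrl, optics gives the robot as it stands.
- The arm moves only by the shell command python3 -m jog 'ROWS'. ROWS is JSON, a list of rows, each a list of 7 numbers: the shift along the tool's x, y, z in units of 40 mm (1.0 is 40 mm), then the turn, a rotation vector about the tool's x, y, z in units of 6 degrees (1.0 is 6 degrees), then the opening, from 0 (shut) to 1 (fully open). A call has 1 to 20 rows; each row shifts and turns the commanded pose from where the row before left it, along the tool's axes as they then stand; what a row does not reach is not made up. A row lasts 1/10 s, in which the tool goes at most 50 mm and 8.59 degrees, less where a joint would pass 70% of its speed; a pose out of reach is approached as far as the arm can. A call is refused whole if a number of a shift passes 1 or a number of a turn 1, either way. A call with a gripper value outside its range is refused whole. The fingers move at their own pace and stop on an object; the grip force is fixed at half the most. Time passes only in rows, so rows that do not move let the fingers close. It gives the time, the measured TCP pose, the force, the opening and the grip force at its end, in the units of the state.
- ctrl.get_obs(): the state, without advancing time (a new reading comes with each control period).
- optics.get_image(name): name is "side" or "top" or "wrist"; returns the picture (480x640x3 uint8, red, green, blue); there is no depth.
- optics.camera_model(name): a dict with "fov_y" (degrees; the focal length in pixels is half the picture's height over the tangent of half this angle, whatever the lens; pixels are square), "cx", "cy" (the principal point, pixels), "view" (4x4, takes a point from world to camera coordinates); the wrist camera has in their place "hand_eye" (4x4, takes a point from camera to tool coordinates, whose origin is the TCP and whose axes are the flange's). Camera axes: x right, y up, looking along -z (the intrinsics and any distortion apply to the point x, -y, -z); pixel columns grow to the right and rows downward; lengths in mm; the calibration is good to about 2 mm. A picture is of the moment at which its call begins: read the wrist's pose just before it. camera_model takes no time and is no camera call.
- ctrl.close_job(): hands the job in; it is judged then, once.
Trained networks look in the newest picture that a camera, given by its name, has taken for a name from the list of things; names that differ only in an ending like _2 or _b are one class to them, and where a whole thing is asked for, a point or a joint stands for the part that bears it (a point fixed in the world has none). Each returns a list of dicts, best first, with "conf" (0 to 1); they miss things now and then, are a little off and sometimes report something else, mostly with a low value. They report only what shows in the picture. A call takes as long as a camera call. They do not tell look-alikes from the thing itself.
- optics.masks_of(target, camera): "pixels" (480x640 bool, what is visible of it) and "extent" ([centre column, centre row, width, height] in pixels, round what is visible of it).
The state is a dict: "t": time; "qpos": joint angles; "qvel": joint speeds; "joint_torque": joint torques, N m; "ee_pos": TCP position; "orientation": TCP orientation; "ft_force": force on the tool from outside, world axes, zero at the start; "moment": the same for the moment, N m; "width": finger opening in mm; "grasp_force": force on a finger pad.
Only numpy, scipy, OpenCV 4.12 (cv2) and the standard library are available. Lean on these libraries where they do the work, as an engineer would, in place of code of your own. Each camera call takes 0.05 s, during which the arm holds its last target. There are 200 camera calls.

## Working session

There is one attempt and no reset: what is moved stays moved. The work goes in short steps, Python scripts to look and compute and a shell command to move; the robot and the scene stay as the last step left them, time stands still between calls to the robot, and variables do not carry over. Pictures are saved under pics/ and viewed, at most 10 in all, crops included, and the job is handed in when it is done.

```bash
mkdir -p pics; ls; python3 - <<'E'
from workcell import ctrl, optics
import cv2,numpy as np
o=ctrl.get_obs();print(o)
for n in("top","side"):
    im=optics.get_image(n);cv2.imwrite(f"pics/{n}0.png",im[:,:,::-1]);print(n,optics.camera_model(n))
    for t in("plate","stand","scale","lamp_knob","lamp_hinge","cup_a"):
        print(t,[(round(d["conf"],2),np.round(d["extent"]).tolist()) for d in optics.masks_of(t,n)])
print(optics.camera_model("wrist"))
E
```

```text
pics
{'t': 0.0, 'qpos': array([ 1.11900700e+00,  4.23819204e-01,  1.63071472e+00, -1.65570049e-05,
        1.08860388e+00, -1.90104999e-02]), 'qvel': array([-0.00048741,  0.00123952, -0.00044477,  0.00072449, -0.00110968,
        0.00129491]), 'joint_torque': array([-1.28301454e-03, -5.44629908e+01, -2.73660386e+01,  6.42757863e-02,
        2.26599042e-02, -1.32224495e-04]), 'ee_pos': array([261.8580638 , 566.86714783, 221.90550153]), 'orientation': array([-6.74428245e-01, -3.06799132e+00,  2.36529300e-03]), 'ft_force': array([-0.40552232,  0.12388195, -0.30574877]), 'moment': array([0.01217138, 0.04441338, 0.00602399]), 'grasp_force': 0.0, 'width': 87.82441078820328}
top {'fov_y': 50.445989707728, 'cx': 322.6842662940744, 'cy': 226.8012427196416, 'view': array([[-8.38492244e-03, -9.99955625e-01, -4.29428726e-03,
         3.16101306e+01],
       [ 9.83136282e-01, -9.02827977e-03,  1.82651423e-01,
        -5.96663805e+02],
       [-1.82682087e-01, -2.69035160e-03,  9.83168356e-01,
        -1.00451813e+03],
       [ 0.00000000e+00,  0.00000000e+00,  0.00000000e+00,
         1.00000000e
[... 1040 characters left out ...]
[349.0, 346.0, 170.0, 59.0]), (0.67, [358.0, 312.0, 41.0, 42.0])]
lamp_hinge [(0.79, [350.0, 382.0, 168.0, 135.0]), (0.3, [351.0, 346.0, 173.0, 52.0])]
cup_a [(0.85, [357.0, 311.0, 43.0, 42.0]), (0.82, [256.0, 315.0, 42.0, 44.0]), (0.28, [348.0, 343.0, 168.0, 60.0])]
{'fov_y': 70.40021015799968, 'cx': 320.4605111451307, 'cy': 237.1580216073142, 'hand_eye': array([[ 1.10853885e-03,  9.68031889e-01,  2.50824705e-01,
         6.80911858e+01],
       [ 9.99999362e-01, -1.12745303e-03, -6.82853637e-05,
        -4.97728607e-01],
       [ 2.16690663e-04,  2.50824621e-01, -9.68032522e-01,
        -1.61602697e+02],
       [ 0.00000000e+00,  0.00000000e+00,  0.00000000e+00,
         1.00000000e+00]])}
```

```bash
python3 - <<'E'
import cv2
a=cv2.imread("pics/top0.png")[150:350,160:460];cv2.imwrite("pics/topc.png",cv2.resize(a,(800,533),interpolation=cv2.INTER_CUBIC))
a=cv2.imread("pics/side0.png")[180:460,170:470];cv2.imwrite("pics/sidec.png",cv2.resize(a,(640,597),interpolation=cv2.INTER_CUBIC))
E
```

```text
(no output)
```

View pics/topc.png

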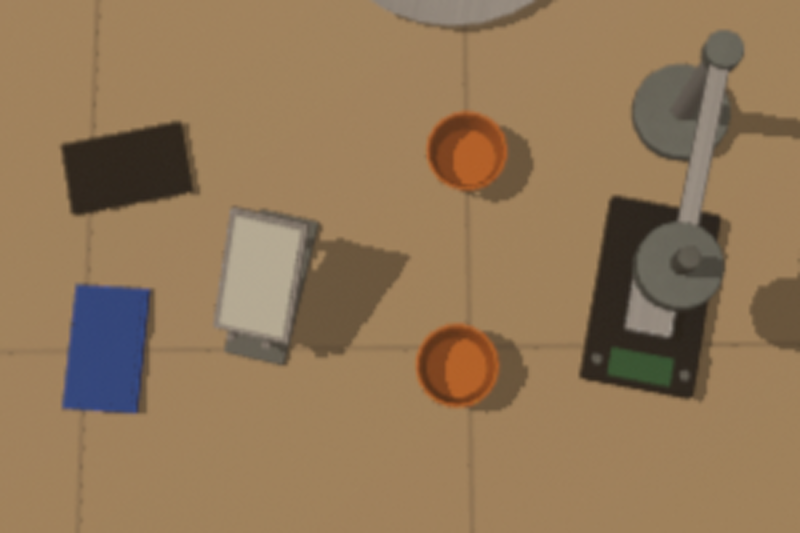

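View pics/sidec.png

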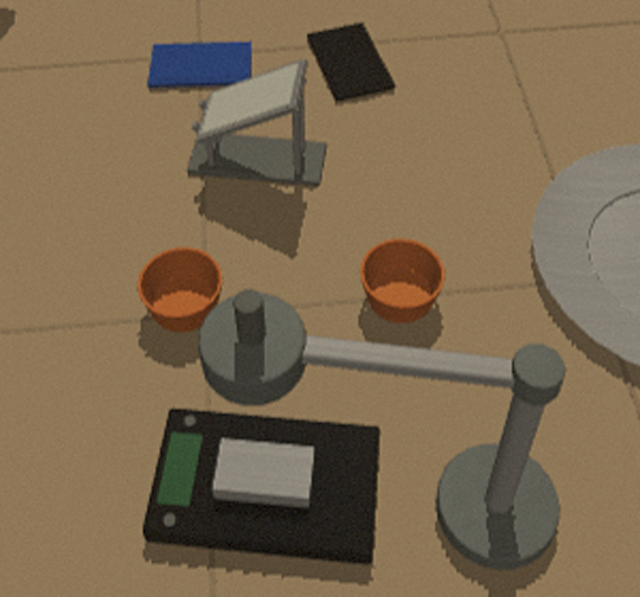

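The top crop shows the plate at about (265,275) on its stand with its low end toward the robot, the black and blue look-alikes to its left, and the cups at (467,150) and (457,365). The scale is at (650,300), with the lamp head over it at (680,265) and the hinge at (723,48). The side crop shows the same layout, with the pad's top corners at (218,440), (313,447), (308,505) and (213,493).

```bash
cat > h.py <<'E'
import numpy as np, cv2
from scipy.spatial.transform import Rotation as R
from workcell import ctrl, optics
def ray(cam,uv,obs=None):
    m=optics.camera_model(cam); f=240/np.tan(np.radians(m["fov_y"]/2))
    d=np.array([(uv[0]-m["cx"])/f,-(uv[1]-m["cy"])/f,-1])
    if cam=="wrist":
        T=np.eye(4);T[:3,:3]=R.from_rotvec(obs["orientation"]).as_matrix();T[:3,3]=obs["ee_pos"];T=T@m["hand_eye"]
    else: T=np.linalg.inv(m["view"])
    return T[:3,3],T[:3,:3]@d
def atz(cam,uv,z,obs=None):
    c,d=ray(cam,uv,obs); return c+d*(z-c[2])/d[2]
def tri(*rs):
    A=np.zeros((3,3));b=np.zeros(3)
    for c,d in rs:
        d=d/np.linalg.norm(d);P=np.eye(3)-np.outer(d,d);A+=P;b+=P@c
    p=np.linalg.solve(A,b);return p,[np.linalg.norm((np.eye(3)-np.outer(d,d)/(d@d))@(p-c)) for c,d in rs]
T=lambda u,v:(160+u*300/800,150+v*200/533)
S=lambda u,v:(170+u*300/640,180+v*280/597)
E
python3 - <<'E'
from h import *
np.set_printoptions(precision=1,suppress=True)
def show(n,cam,f,pts,z):
    p=np.array([atz(cam,f(*q),z)[:2] for q in pts]);print(n,cam,p.tolist() if 0 else p.round(1).tolist(),"mean",p.mean(0)," edges",[round(float(np.linalg.norm(p[i]-p[i-1])),1) for i in range(len(p))])
show("scale","top",T,[(612,197),(720,215),(693,398),(581,376)],18)
show("scale","side",S,[(171,410),(379,428),(372,562),(147,535)],18)
show("pad","side",S,[(218,440),(313,447),(308,505),(213,493)],32)
show("padlow","top",T,[(625,330),(671,337)],32)
show("knob","top",T,[(688,257)],218);show("knob","side",S,[(249,298)],218)
show("hinge","top",T,[(723,48)],188);show("hinge","side",S,[(538,363)],188)
show("base","side",S,[(190,175),(198,137),(326,145),(322,185)],6)
show("cups","top",T,[(467,150),(457,365)],32);show("cups","side",S,[(403,272),(180,282)],32)
for n,a,b in [("hiR",(318,222),(305,62+33)),("hi",(318,222),(306,64)),("loR",(291,343),(200,138)),("loL",(217,327),(205,105))]:
    print(n,tri(ray("top",T(*a)),ray("side",S(*b))))
E
```

```text
scale top [[608.8, -117.5], [593.2, -204.0], [447.3, -176.0], [465.2, -88.4]] mean [ 528.6 -146.5]  edges [146.5, 87.9, 148.6, 89.3]
scale side [[467.3, -91.0], [611.4, -119.5], [593.7, -208.5], [452.2, -177.4]] mean [ 531.2 -149.1]  edges [87.7, 146.9, 90.7, 144.9]
pad side [[500.7, -123.9], [563.9, -135.4], [556.8, -174.2], [496.3, -160.2]] mean [ 529.4 -148.4]  edges [36.5, 64.3, 39.4, 62.1]
padlow top [[499.9, -122.4], [494.1, -158.2]] mean [ 497.  -140.3]  edges [36.2, 36.2]
knob top [[530.4, -139.7]] mean [ 530.4 -139.7]  edges [0.0]
knob side [[531.9, -139.5]] mean [ 531.9 -139.5]  edges [0.0]
hinge top [[681.1, -175.8]] mean [ 681.1 -175.8]  edges [0.0]
hinge side [[681.2, -176.0]] mean [ 681.2 -176. ]  edges [0.0]
base side [[481.9, 141.2], [489.8, 187.2], [605.5, 164.2], [596.8, 116.9]] mean [543.5 152.4]  edges [117.4, 46.7, 118.0, 48.1]
cups top [[645.6, -0.6], [473.8, 9.4]] mean [559.7   4.4]  edges [172.1, 172.1]
cups side [[647.2, -0.6], [475.6, 8.3]] mean [561.4   3.9]  edges [171.9, 171.9]
hiR (array([578.2, 111.4, 119.8]), [np.float64(5.345686803144242), np.float64(5.345686803144097)])
hi (array([575.9, 108.7, 153.9]), [np.float64(8.86715068621978), np.float64(8.867150686219789)])
loR (array([492.8, 137.1,  55.2]), [np.float64(2.749433316994614), np.float64(2.7494333169948377)])
loL (array([501.9, 195.7,  38.5]), [np.float64(2.605286378416604), np.float64(2.605286378416688)])
```

The two cameras agree to within about 2 mm, and the sizes fit: scale 146x89 against 150x90, and the lamp arm at 154 against 155. The pad is at (530,-148) with yaw about -11°. The knob is at (531,-140), the hinge at (681,-176) and the stand at (543,152). I'll go above the knob first.

```bash
python3 -m jog '[[0,0,-1,0,0,0,1],[-0.75,-0.735,0,0,0,0,1],[-0.75,-0.735,0,0,0,0,1],[-0.75,-0.735,0,0,0,0,1],[-0.75,-0.735,0,0,0,0,1],[-0.75,-0.735,0,0,0,0,1],[-0.75,-0.735,0,0,0,0,1],[-0.75,-0.735,0,0,0,0,1],[-0.75,-0.735,0,0,0,0,1],[-0.75,-0.735,0,0,0,0,1],[-0.75,-0.735,0,0,0,0,1],[-0.75,-0.735,0,0,0,0,1],[-0.75,-0.735,0,0,0,0,1],[-0.75,-0.735,0,0,0,0,1],[-0.75,-0.735,0,0,0,0,1],[-0.75,-0.735,0,0,0,0,1],[-0.75,-0.735,0,0,0,0,1],[-0.75,-0.735,0,0,0,0,1],[-0.75,-0.735,0,0,0,0,1],[0,0,0,0,0,0,1]]'; python3 - <<'E'
from h import *
print(ctrl.get_obs()["ee_pos"],ctrl.get_obs()["qpos"],ctrl.get_obs()["orientation"])
E
```

```text
t: 2.7
ee_pos: [532.0, -143.5, 262.8]
orientation: [0.68, 3.065, -0.002]
ft_force: [-0.4, 0.4, 0.3]
width: 87.5
grasp_force: 0.0
[ 531.96156511 -143.48742741  262.84256265] [-2.84565393e-01  2.67617873e-01  1.75882446e+00 -9.85770719e-04
  1.11314246e+00 -1.41837540e+00] [ 6.79880174e-01  3.06515046e+00 -1.59400069e-03]
```

```bash
python3 -m jog '[[0,0,0.8,0,0,0,1],[0,0,0.94,0,0,0,1],[0,0,0,0,0,0,1],[0,0,0,0,0,0,0],[0,0,0,0,0,0,0],[0,0,0,0,0,0,0],[0,0,0,0,0,0,0],[0,0,0,0,0,0,0],[0,0,0,0,0,0,0],[0,0,0,0,0,0,0]]'
python3 - <<'E'
from h import *
o=ctrl.get_obs();M=R.from_rotvec(o["orientation"]).as_matrix();c=np.array([681,-176])
a0=np.degrees(np.arctan2(*(o["ee_pos"][:2]-c)[::-1]));r=np.linalg.norm(o["ee_pos"][:2]-c);print(a0,r,o["ee_pos"])
p=[np.array([*(c+r*np.array([np.cos(t),np.sin(t)])),0]) for t in np.radians(a0+10*np.arange(9))]
for i in range(8): print(np.round(M.T@(p[i+1]-p[i])/40/2,3)[:2].tolist())
E
```

```text
t: 3.7
ee_pos: [530.4, -139.5, 193.2]
orientation: [0.675, 3.068, -0.0]
ft_force: [0.5, -0.3, 0.6]
width: 35.3
grasp_force: 0.0
166.38954411082926 154.974252319477 [ 530.37772326 -139.53153921  193.21524934]
[-0.094, -0.324]
[-0.149, -0.303]
[-0.199, -0.273]
[-0.244, -0.234]
[-0.281, -0.188]
[-0.309, -0.136]
[-0.328, -0.081]
[-0.337, -0.022]
```

Fingers still closing; wait, then swing.

```bash
python3 -m jog '[[0,0,0,0,0,0,0],[0,0,0,0,0,0,0],[0,0,0,0,0,0,0],[0,0,0,0,0,0,0],[0,0,0,0,0,0,0],[0,0,0,0,0,0,0]]' && python3 -m jog '[[-0.094,-0.324,0,0,0,0,0],[-0.094,-0.324,0,0,0,0,0],[-0.149,-0.303,0,0,0,0,0],[-0.149,-0.303,0,0,0,0,0],[-0.199,-0.273,0,0,0,0,0],[-0.199,-0.273,0,0,0,0,0],[-0.244,-0.234,0,0,0,0,0],[-0.244,-0.234,0,0,0,0,0],[-0.281,-0.188,0,0,0,0,0],[-0.281,-0.188,0,0,0,0,0],[-0.309,-0.136,0,0,0,0,0],[-0.309,-0.136,0,0,0,0,0],[-0.328,-0.081,0,0,0,0,0],[-0.328,-0.081,0,0,0,0,0],[0,0,0,0,0,0,0],[0,0,0,0,0,0,0],[0,0,0,0,0,0,0]]'
```

```text
t: 4.3
ee_pos: [530.2, -139.5, 193.0]
orientation: [-0.675, -3.068, 0.0]
ft_force: [-0.5, -0.2, 0.0]
width: 15.0
grasp_force: 30.0
t: 6.0
ee_pos: [596.0, -305.9, 193.5]
orientation: [0.674, 3.067, -0.001]
ft_force: [0.3, 1.0, 4.9]
width: 15.1
grasp_force: 30.0
```

```bash
python3 -m jog '[[0,0,0,0,0,0,1],[0,0,0,0,0,0,1],[0,0,0,0,0,0,1],[0,0,0,0,0,0,1],[0,0,0,0,0,0,1],[0,0,0,0,0,0,1],[0,0,0,0,0,0,1],[0,0,0,0,0,0,1],[0,0,0,0,0,0,1],[0,0,-0.9,0,0,0,1],[0,0,-0.9,0,0,0,1],[0,0,-0.9,0,0,0,1]]' && python3 -m jog '[[0.547,0.806,0,0,0,0,1],[0.547,0.806,0,0,0,0,1],[0.547,0.806,0,0,0,0,1],[0.547,0.806,0,0,0,0,1],[0.547,0.806,0,0,0,0,1],[0.547,0.806,0,0,0,0,1],[0.547,0.806,0,0,0,0,1],[0.547,0.806,0,0,0,0,1],[0.547,0.806,0,0,0,0,1],[0.547,0.806,0,0,0,0,1],[0.547,0.806,0,0,0,0,1],[0.547,0.806,0,0,0,0,1],[0,0,0,0,0,-0.755,1],[0,0,0,0,0,-0.755,1],[0,0,0,0,0,-0.755,1],[0,0,0,0,0,0,1],[0,0,0,0,0,0,1]]'
python3 - <<'E'
from h import *
o=ctrl.get_obs();im=optics.get_image("wrist");cv2.imwrite("pics/w1.png",im[:,:,::-1])
np.savez("w1.npz",**{k:o[k] for k in("ee_pos","orientation")})
for d in optics.masks_of("plate","wrist"):
    q=cv2.minAreaRect(np.argwhere(d["pixels"])[:,::-1].astype(np.float32));print(d["conf"],d["extent"],q)
im=optics.get_image("top")
for d in optics.masks_of("lamp_knob","top"):print(d["conf"],d["extent"])
E
```

```text
t: 7.2
ee_pos: [595.0, -305.0, 302.1]
orientation: [-0.674, -3.068, -0.0]
ft_force: [0.3, 0.2, 0.1]
width: 87.3
grasp_force: 0.0
t: 8.9
ee_pos: [519.1, 156.2, 301.2]
orientation: [0.31, 3.126, 0.0]
ft_force: [-0.8, -0.9, -0.8]
width: 88.1
grasp_force: 0.0
0.89 [326.8, 226.2, 52.6, 82.3] ((326.1366271972656, 228.170166015625), (51.700958251953125, 83.53665924072266), 1.4688007831573486)
0.85 [414.9, 158.2, 50.3, 82.2] ((417.44189453125, 159.52462768554688), (78.46929931640625, 48.32561111450195), 85.42607879638672)
0.79 [421.8, 265.6, 80.2, 65.2] ((422.4542236328125, 266.6026611328125), (40.43400573730469, 73.49651336669922), 69.04422760009766)
0.74 [472.1, 197.7, 97.7, 71.0]
```

View pics/w1.png

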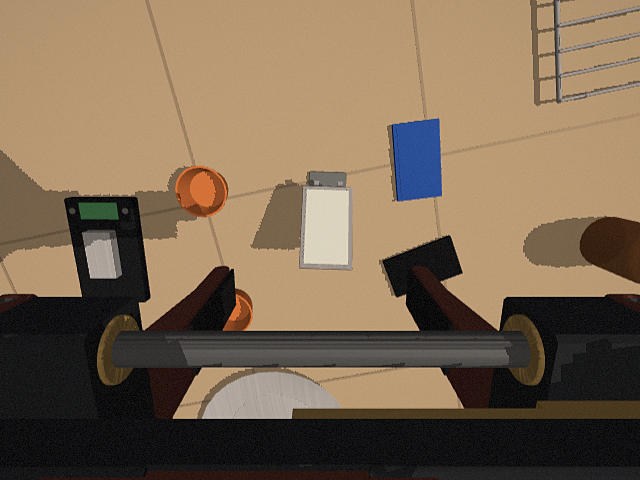

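The wrist view shows the plate at columns 300–352 and rows 186–268, with the low end and prongs at the top. The lamp now lies to the far side. I'll zoom in for the corners.

```bash
python3 - <<'E'
import cv2
a=cv2.imread("pics/w1.png")[165:280,275:380];cv2.imwrite("pics/w1c.png",cv2.resize(a,None,fx=5,fy=5,interpolation=cv2.INTER_CUBIC))
E
```

```text
(no output)
```

View pics/w1c.png

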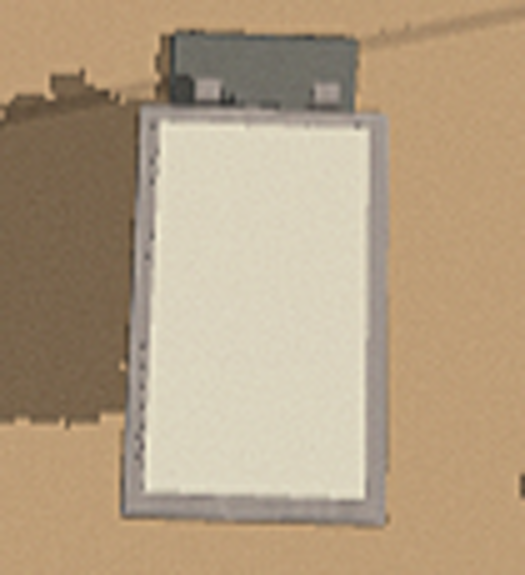

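```bash
python3 - <<'E'
from h import *
from scipy.optimize import least_squares
o=dict(np.load("w1.npz"))
L=[(-50,-30,3,139,108),(-50,30,3,387,114),(50,30,3,387,522),(50,-30,3,122,515),(-45,-25,4,160,122),(-45,25,4,369,128),(45,25,4,365,498),(45,-25,4,144,494)]
m=optics.camera_model("wrist");f=240/np.tan(np.radians(m["fov_y"]/2))
T=np.eye(4);T[:3,:3]=R.from_rotvec(o["orientation"]).as_matrix();T[:3,3]=o["ee_pos"];V=np.linalg.inv(T@m["hand_eye"])
def res(p):
    r=[]
    for x,y,z,u,v in L:
        w=R.from_euler("ZY",[p[3],-p[4]]).apply([x,y,z])+p[:3]
        c=V[:3,:3]@w+V[:3,3]
        r+= [m["cx"]-f*c[0]/c[2]-(275+(u-2)/5), m["cy"]+f*c[1]/c[2]-(165+(v-2)/5)]
    return np.array(r)
for free in (3,5):
    if free==3: g=lambda q:res([q[0],q[1],75,q[2],np.pi/6]);s=least_squares(g,[543,152,-.2])
    else: s=least_squares(res,[543,152,75,-.2,.52])
    print(s.x,s.fun.round(1))
X=R.from_rotvec(o["orientation"]).as_matrix();print(X)
print([atz("wrist",(275+a/5,165+b/5),6,o) for a,b in((172,36),(358,41))])
E
```

```text
[ 5.39674671e+02  1.58601669e+02 -2.26075548e-01] [-0.1 -0.8  0.3 -0.5  0.3  0.3 -0.3  0.2 -0.3  0.1 -0.2  0.1  0.3  0.5
 -0.1  0. ]
[ 5.40359146e+02  1.58517791e+02  7.20354709e+01 -2.25977336e-01
  5.21120767e-01] [ 0.1 -0.5  0.1 -0.2  0.   0.  -0.  -0.  -0.2  0.4 -0.3  0.4  0.1  0.2
  0.1 -0.2]
[[-9.80507795e-01  1.96480147e-01  1.24999552e-04]
 [ 1.96480155e-01  9.80507800e-01  5.09192310e-05]
 [-1.12558418e-04  7.44866343e-05 -9.99999991e-01]]
[array([478.34201834, 148.85224678,   6.        ]), array([489.22738926, 196.83326495,   6.        ])]
```

```bash
python3 - <<'E'
from h import *
o=dict(np.load("w1.npz"));np.set_printoptions(precision=1,suppress=True)
print("cup_a",atz("wrist",(202,191),32,o),"pad",[atz("wrist",p,32,o)[:2] for p in((82,232),(114,230),(121,277),(87,279))])
m=optics.camera_model("top")
# plate fit in top view: glass corners
from scipy.optimize import least_squares
V=m["view"];f=240/np.tan(np.radians(m["fov_y"]/2))
im=cv2.imread("pics/top0.png")
for cam,n in(("top","pics/top0.png"),("side","pics/side0.png")):
    im=cv2.imread(n);m=optics.camera_model(cam);V=m["view"];f=240/np.tan(np.radians(m["fov_y"]/2))
    hsv=cv2.cvtColor(im,cv2.COLOR_BGR2HSV);b=((hsv[...,1]<70)&(hsv[...,2]>165)).astype(np.uint8)
    k,lab,st,ce=cv2.connectedComponentsWithStats(b)
    for i in range(1,k):
        if st[i,4]>150: print(cam,st[i],ce[i], atz(cam,ce[i],78.5))
E
```

```text
cup_a [473.2  12.1  32. ] pad [array([ 494.1, -156.2]), array([ 499.7, -114.4]), array([ 563.5, -127.6]), array([ 557.2, -173.6])]
top [243 232  29  44 971] [256.8 253.4] [539.4 159.4  78.5]
```

Top and wrist agree on the plate: centre about (540.5,158.5,75), yaw -12.95°. The side reading of the base was off. I'll tilt the tool to the plate's normal now.

```bash
python3 -m jog '[[0,0,0,0,0,0.27,1],[0,0,0,0,-1,0,1],[0,0,0,0,-1,0,1],[0,0,0,0,-1,0,1],[0,0,0,0,-1,0,1],[0,0,0,0,-1,0,1],[0,0,0,0,0,0,1],[0,0,0,0,0,0,1],[0,0,0,0,0,0,1]]'
cat > g.py <<'E'
from h import *
np.set_printoptions(precision=3,suppress=True)
o=ctrl.get_obs();M=R.from_rotvec(o["orientation"]).as_matrix()
P=R.from_euler("ZY",[-.226,-np.pi/6]).as_matrix()
G=P@np.diag([-1,1,-1]);c=np.array([540.5,158.5,75])
print("ee",o["ee_pos"],"turn units",np.degrees(R.from_matrix(M.T@G).as_rotvec())/6,"q",o["qpos"])
for d in(-60,10): print(d,"shift units",M.T@(c+G[:,2]*d-o["ee_pos"])/40)
E
python3 g.py
```

```text
t: 10.0
ee_pos: [520.1, 156.4, 301.8]
orientation: [0.294, 2.604, -0.077]
ft_force: [0.9, 0.0, -0.1]
width: 87.7
grasp_force: 0.0
ee [520.089 156.448 301.777] turn units [ 0.014 -0.008  0.006] q [ 0.448  0.054  2.028 -0.503  0.7   -0.568]
-60 shift units [2.411 0.16  3.655]
10 shift units [2.41  0.158 5.405]
```

```bash
python3 -m jog '[[0.482,0.032,0.731,0,0,0,1],[0.482,0.032,0.731,0,0,0,1],[0.482,0.032,0.731,0,0,0,1],[0.482,0.032,0.731,0,0,0,1],[0.482,0.032,0.731,0,0,0,1],[0,0,0,0,0,0,1],[0,0,0,0,0,0,1],[0,0,0,0,0,0,1]]'; python3 g.py; python3 - <<'E'
from h import *
o=ctrl.get_obs();im=optics.get_image("wrist");cv2.imwrite("pics/w2.png",im[:,:,::-1]);np.savez("w2.npz",**{k:o[k] for k in("ee_pos","orientation")})
E
```

```text
t: 10.8
ee_pos: [512.1, 165.0, 128.1]
orientation: [0.294, 2.601, -0.077]
ft_force: [0.2, 0.6, -0.0]
width: 87.7
grasp_force: 0.0
ee [512.054 164.994 128.104] turn units [0.017 0.021 0.004] q [ 0.476  0.363  2.174 -1.072  0.376  0.102]
-60 shift units [0.032 0.001 0.014]
10 shift units [ 0.036 -0.002  1.764]
```

View pics/w2.png

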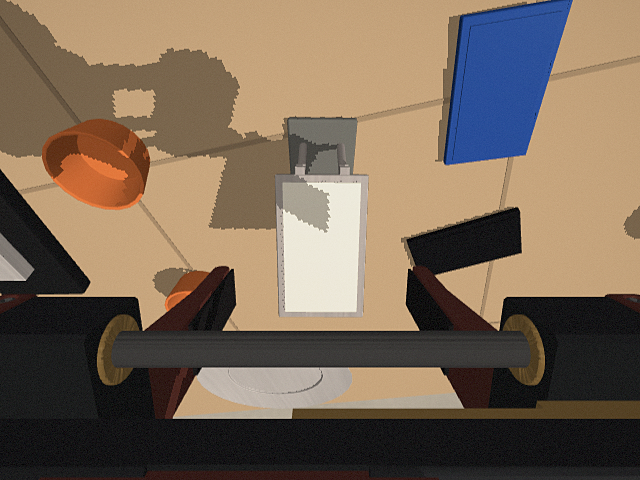

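The plate (columns 276–368, rows 175–317) sits centred and square between the open fingers. I'll move in and close.

```bash
python3 -m jog '[[0.02,0,0.45,0,0,0,1],[0.015,0,0.45,0,0,0,1],[0,0,0.45,0,0,0,1],[0,0,0.4,0,0,0,1],[0,0,0,0,0,0,1],[0,0,0,0,0,0,1],[0,0,0,0,0,0,0],[0,0,0,0,0,0,0],[0,0,0,0,0,0,0],[0,0,0,0,0,0,0],[0,0,0,0,0,0,0],[0,0,0,0,0,0,0],[0,0,0,0,0,0,0],[0,0,0,0,0,0,0],[0,0,0,0,0,0,0],[0,0,0,0,0,0,0]]'; python3 g.py
```

```text
t: 12.45
ee_pos: [545.6, 159.5, 70.9]
orientation: [0.295, 2.614, -0.083]
ft_force: [-2.7, 0.0, 6.0]
width: 59.7
grasp_force: 30.0
ee [545.584 159.495  70.913] turn units [-0.033 -0.097  0.018] q [ 0.428  0.514  2.125 -1.311  0.317  0.315]
-60 shift units [ 0.068 -0.058 -1.647]
10 shift units [ 0.05  -0.052  0.103]
```

```bash
python3 -m jog '[[0,0,-0.15,0,0,0,0],[0,0,-0.25,0,0,0,0],[0,0,-0.35,0,0,0,0],[0,0,-0.5,0,0,0,0],[0,0,-0.5,0,0,0,0],[0,0,-0.5,0,0,0,0],[0,0,-0.5,0,0,0,0],[0,0,-0.5,0,0,0,0],[0,0,0,0,0,0,0],[0,0,0,0,0,0,0],[0,0,0,0,0,0,0]]'; python3 g.py;  python3 - <<'E'
from h import *
o=ctrl.get_obs();im=optics.get_image("wrist");cv2.imwrite("pics/w3.png",im[:,:,::-1]);np.savez("w3.npz",**{k:o[k] for k in("ee_pos","orientation")})
E
```

```text
t: 13.55
ee_pos: [483.4, 174.0, 183.0]
orientation: [0.295, 2.615, -0.084]
ft_force: [-0.1, 0.4, -1.0]
width: 59.7
grasp_force: 30.0
ee [483.382 173.98  183.05 ] turn units [-0.039 -0.11   0.02 ] q [ 0.527  0.221  2.175 -0.796  0.493 -0.154]
-60 shift units [ 0.052 -0.051  1.579]
10 shift units [ 0.032 -0.043  3.329]
```

View pics/w3.png

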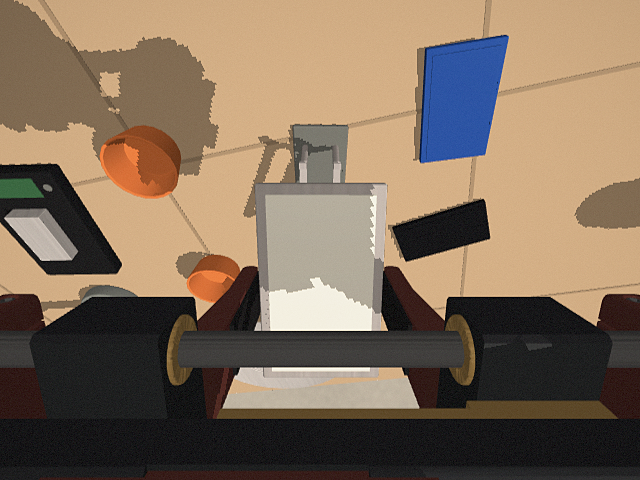

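Plate is held: low edge at row 184 (columns 257–386), high edge near row 375 (columns 263–379). I'll fit its pose in the hand.

```bash
python3 - <<'E'
from h import *
from scipy.optimize import least_squares
im=cv2.imread("pics/w3.png");m=optics.camera_model("wrist");f=240/np.tan(np.radians(m["fov_y"]/2));V=np.linalg.inv(m["hand_eye"])
L=[(-50,-30,3,257,184),(-50,30,3,386,184),(50,-30,3,263,375),(50,30,3,379,377),(-45,-25,4,266,194),(-45,25,4,375,193)]
def res(p):
    r=[]
    for x,y,z,u,v in L:
        w=R.from_rotvec(p[3:]).apply([-x,y,-z])+p[:3];c=V[:3,:3]@w+V[:3,3]
        r+=[m["cx"]-f*c[0]/c[2]-u,m["cy"]+f*c[1]/c[2]-v]
    return np.array(r)
s=least_squares(res,[0,0,-6,0,0,0]);print(s.x[:3].round(1),np.degrees(s.x[3:]).round(2),s.fun.round(1))
s=least_squares(lambda q:res([q[0],0,q[1],0,q[2],0]),[0,-6,0]);print(s.x,np.degrees(s.x[2]),s.fun.round(1))
o=dict(np.load("w3.npz"))
np.set_printoptions(precision=1,suppress=True)
print("pad",[atz("wrist",p,32,o)[:2] for p in((4,219),(43,208),(78,256),(42,263))])
E
```

```text
[ 3.  -0.1 -2.4] [-1.67 -2.55 -0.17] [-0.8 -0.9 -0.2 -0.8  0.9  0.3 -0.6  0.2  0.9  0.1 -0.2  1.2]
[ 3.00087036 -2.31589778 -0.04489379] -2.5722247828767664 [-0.5 -0.9  0.1 -0.8  0.7  1.2 -0.7 -0.7  1.3  0.1  0.3  1.2]
pad [array([ 495.5, -157.5]), array([ 492.1, -107.9]), array([ 559.2, -123. ]), array([ 560.4, -171.7])]
```

```bash
python3 -m jog '[[0,0,-0.4,0,0.5,0,0],[0,0,-0.4,0,1,0,0],[0,0,-0.4,0,1,0,0],[0,0,-0.3,0,1,0,0],[0,0,0,0,1,0,0],[0,0,0,0,0.75,0,0],[0,0,0,0,0,0,0],[0,0,0,0,0,0,0]]'
cat > p.py <<'E'
from h import *
import sys
np.set_printoptions(precision=3,suppress=True)
o=ctrl.get_obs();M=R.from_rotvec(o["orientation"]).as_matrix()
Rel=R.from_rotvec([0,np.radians(-1.5),0]).as_matrix();off=np.array([2.5,0,-5])
W=R.from_euler("Z",np.radians(-11.5)).as_matrix()@np.diag([-1,1,-1])@Rel.T
pad=np.array([530,-148,36.])
print("ee",o["ee_pos"],"turn",np.degrees(R.from_matrix(M.T@W).as_rotvec())/6,"q",o["qpos"],"w",o["width"])
for h in(120,40,8,0): print(h,M.T@(pad+[0,0,h]-W@off-o["ee_pos"])/40)
E
python3 p.py
```

```text
t: 14.4
ee_pos: [461.3, 178.1, 235.6]
orientation: [-0.357, -3.097, 0.008]
ft_force: [1.0, -0.1, -1.0]
width: 59.3
grasp_force: 30.0
ee [461.289 178.132 235.557] turn [-0.069  0.024 -0.275] q [ 0.341  0.226  1.886  0.007  1.054 -1.004] w 59.3387388800943
120 [-3.636 -7.53   2.09 ]
40 [-3.683 -7.515  4.09 ]
8 [-3.702 -7.508  4.89 ]
0 [-3.706 -7.507  5.089]
```

```bash
python3 -m jog '[[0,0,0,-0.07,0.02,-0.27,0],[-0.35,-0.75,0.1,0,0,0,0],[-0.35,-0.75,0.1,0,0,0,0],[-0.35,-0.75,0.1,0,0,0,0],[-0.35,-0.75,0.1,0,0,0,0],[-0.35,-0.75,0.1,0,0,0,0],[-0.35,-0.75,0.1,0,0,0,0],[-0.35,-0.75,0.1,0,0,0,0],[-0.35,-0.75,0.1,0,0,0,0],[-0.35,-0.75,0.1,0,0,0,0],[-0.35,-0.75,0.1,0,0,0,0],[0,0,0,0,0,0,0],[0,0,0,0,0,0,0],[0,0,0,0,0,0,0]]'
python3 p.py
```

```text
t: 15.8
ee_pos: [537.3, -141.5, 192.5]
orientation: [-0.31, -3.1, -0.007]
ft_force: [-0.3, 0.8, -0.7]
width: 59.6
grasp_force: 30.0
ee [ 537.259 -141.512  192.455] turn [ 0.015 -0.001  0.016] q [-0.279  0.372  1.791 -0.001  1.005 -1.65 ] w 59.55416103248822
120 [ 0.059 -0.197  1.04 ]
40 [ 0.007 -0.2    3.039]
8 [-0.014 -0.201  3.839]
0 [-0.02  -0.202  4.039]
```

```bash
python3 -m jog '[[0,-0.2,0.5,0,0,0,0],[0,0,0.6,0,0,0,0],[0,0,0.6,0,0,0,0],[0,0,0.6,0,0,0,0],[0,0,0.5,0,0,0,0],[0,0,0.2,0,0,0,0],[0,0,0,0,0,0,0],[0,0,0,0,0,0,0],[0,0,0,0,0,0,0]]'
python3 p.py; python3 - <<'E'
from h import *
im=optics.get_image("side");a=im[300:460,200:400,::-1];cv2.imwrite("pics/s2.png",cv2.resize(a,None,fx=3.7,fy=3.7,interpolation=cv2.INTER_CUBIC))
E
```

```text
t: 16.7
ee_pos: [534.3, -149.7, 73.9]
orientation: [-0.311, -3.103, -0.006]
ft_force: [0.1, -0.7, 0.2]
width: 59.8
grasp_force: 30.0
ee [ 534.251 -149.672   73.879] turn [0.015 0.024 0.011] q [-0.294  0.546  1.856 -0.001  0.764 -1.665] w 59.80081303059761
120 [ 0.099  0.023 -1.925]
40 [0.051 0.02  0.075]
8 [0.033 0.018 0.875]
0 [0.028 0.018 1.075]
```

View pics/s2.png

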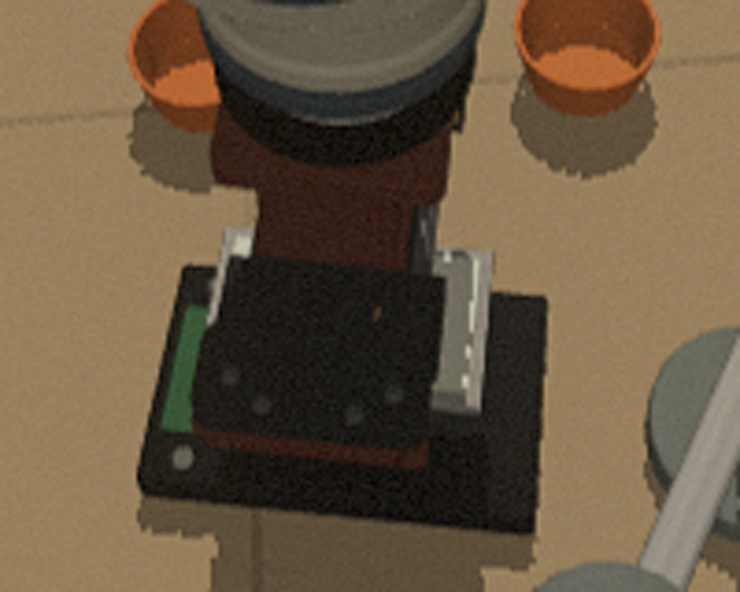

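```bash
python3 - <<'E'
from h import *
F=lambda u,v:(200+u/3.7,300+v/3.7)
P=R.from_euler("Z",np.radians(-11.5)).as_matrix()
for z in(72,76,79): print(z,[atz("side",F(*p),z).round(1)[:2] for p in((494,252),(482,408),(228,230))])
print([(P@q+[530,-148,0])[:2].round(1) for q in((50,30,0),(50,-30,0),(-50,30,0))])
E
```

```text
72 [array([ 588.7, -125.8]), array([ 577. , -184.4]), array([ 489.8, -106.4])]
76 [array([ 588.3, -127.9]), array([ 576.8, -186.1]), array([ 490.1, -108.7])]
79 [array([ 588.1, -129.5]), array([ 576.6, -187.4]), array([ 490.4, -110.4])]
[array([ 585. , -128.6]), array([ 573. , -187.4]), array([ 487. , -108.6])]
```

```bash
python3 -m jog '[[0.06,0.02,0.2,0,0,0,0],[0,0,0.3,0,0,0,0],[0,0,0.25,0,0,0,0],[0,0,0.1,0,0,0,0],[0,0,0,0,0,0,0],[0,0,0,0,0,0,0],[0,0,0,0,0,0,0]]' && python3 -m jog '[[0,0,0.05,0,0,0,0],[0,0,0,0,0,0,0],[0,0,0,0,0,0,0]]'; python3 p.py
```

```text
t: 17.45
ee_pos: [530.6, -148.3, 39.0]
orientation: [-0.311, -3.101, -0.007]
ft_force: [-0.6, -1.0, -0.7]
width: 59.1
grasp_force: 30.0
t: 17.75
ee_pos: [530.4, -148.2, 36.9]
orientation: [-0.311, -3.101, -0.007]
ft_force: [0.8, -0.0, -1.7]
width: 59.3
grasp_force: 30.0
ee [ 530.39  -148.213   36.916] turn [0.017 0.007 0.007] q [-0.294  0.604  1.872 -0.001  0.691 -1.664] w 59.285033575377575
120 [ 0.024  0.008 -2.851]
40 [-0.027  0.005 -0.851]
8 [-0.047  0.003 -0.052]
0 [-0.052  0.003  0.148]
```

```bash
for i in 1; do python3 -m jog '[[-0.02,0,0.04,0,0,0,0],[0,0,0,0,0,0,0],[0,0,0,0,0,0,0]]'; python3 -m jog '[[0,0,0.04,0,0,0,0],[0,0,0,0,0,0,0],[0,0,0,0,0,0,0]]';python3 -m jog '[[0,0,0.03,0,0,0,0],[0,0,0,0,0,0,0],[0,0,0,0,0,0,0]]'; done | grep -E "ee_pos|ft"
```

```text
ee_pos: [531.1, -148.3, 35.1]
ft_force: [0.6, -0.7, -1.0]
ee_pos: [531.0, -148.3, 33.5]
ft_force: [-0.4, -0.1, -0.7]
ee_pos: [530.9, -148.3, 32.3]
ft_force: [0.0, 0.1, -0.8]
```

```bash
(python3 -m jog '[[0,0,0.025,0,0,0,0],[0,0,0,0,0,0,0],[0,0,0,0,0,0,0]]'; python3 -m jog '[[0,0,0.025,0,0,0,0],[0,0,0,0,0,0,0],[0,0,0,0,0,0,0]]') | grep -E "ee_pos|ft"
```

```text
ee_pos: [530.9, -148.3, 31.3]
ft_force: [-0.2, -0.2, -0.8]
ee_pos: [531.1, -148.3, 30.4]
ft_force: [-0.1, 0.8, -0.9]
```

```bash
(python3 -m jog '[[0,0,0.02,0,0,0,0],[0,0,0,0,0,0,0],[0,0,0,0,0,0,0]]'; python3 -m jog '[[0,0,0.02,0,0,0,0],[0,0,0,0,0,0,0],[0,0,0,0,0,0,0]]') | grep -E "ee_pos|ft"
```

```text
ee_pos: [531.0, -148.3, 30.0]
ft_force: [-1.4, 0.8, 4.9]
ee_pos: [531.0, -148.3, 29.9]
ft_force: [-4.7, 1.2, 13.5]
```

```bash
python3 -m jog '[[0,0,-0.02,0,0,0,0],[0,0,0,0,0,0,0],[0,0,0,0,0,0,0],[0,0,0,0,0,0,0.8],[0,0,0,0,0,0,0.9],[0,0,0,0,0,0,1],[0,0,0,0,0,0,1],[0,0,0,0,0,0,1],[0,0,0,0,0,0,1]]'; python3 -m jog '[[0,0,-0.1,0,0,0,1],[0,0,-0.2,0,0,0,1],[0,0,-0.4,0,0,0,1],[0,0,-0.8,0,0,0,1],[0,0,-0.8,0,0,0,1],[0,0,-0.8,0,0,0,1],[0,0,-0.8,0,0,0,1],[0,0,-0.8,0,0,0,1],[0,0,0,0,0,0,1],[0,0,0,0,0,0,1]]'
python3 - <<'E'
from h import *
o=ctrl.get_obs();im=optics.get_image("wrist");np.savez("w4.npz",**{k:o[k] for k in("ee_pos","orientation")});cv2.imwrite("pics/w4.png",im[:,:,::-1])
E
```

```text
t: 20.75
ee_pos: [530.9, -148.3, 29.5]
orientation: [-0.311, -3.101, -0.007]
ft_force: [0.5, 0.2, -1.1]
width: 87.9
grasp_force: 0.0
t: 21.75
ee_pos: [535.8, -149.7, 218.5]
orientation: [-0.311, -3.103, -0.006]
ft_force: [0.2, 0.3, 0.3]
width: 87.7
grasp_force: 0.0
```

View pics/w4.png

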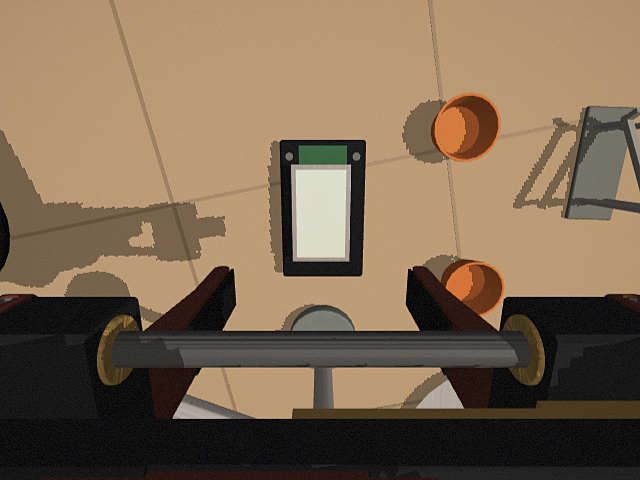

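The plate lies on the scale, corners about (292,165) to (350,262), parallel to the scale body at (281,141) to (364,276). I'll check it numerically, and the lamp too.

```bash
python3 - <<'E'
from h import *
o=dict(np.load("w4.npz"));W=lambda u,v,z:atz("wrist",(u,v),z,o)[:2]
p=np.array([W(*q,39) for q in((292,165),(351,165),(350,262),(291.5,262))]);s=np.array([W(*q,18) for q in((281,141),(365.5,141),(363,276),(283,276))])
for n,a in(("plate",p),("scale",s)):
    d=(a[2]+a[3]-a[0]-a[1])/2; print(n,a.mean(0).round(1),np.degrees(np.arctan2(d[1],d[0])).round(1),[np.linalg.norm(a[i]-a[i-1]).round(1) for i in range(4)])
im=optics.get_image("side");cv2.imwrite("pics/s3.png",cv2.resize(im[300:480,200:440,::-1],None,fx=3.3,fy=3.3,interpolation=cv2.INTER_CUBIC))
E
```

```text
plate [ 528.8 -147.8] -11.8 [np.float64(99.9), np.float64(58.2), np.float64(99.9), np.float64(61.6)]
scale [ 528.9 -145.5] -11.4 [np.float64(146.7), np.float64(87.0), np.float64(146.7), np.float64(90.2)]
```

View pics/s3.png

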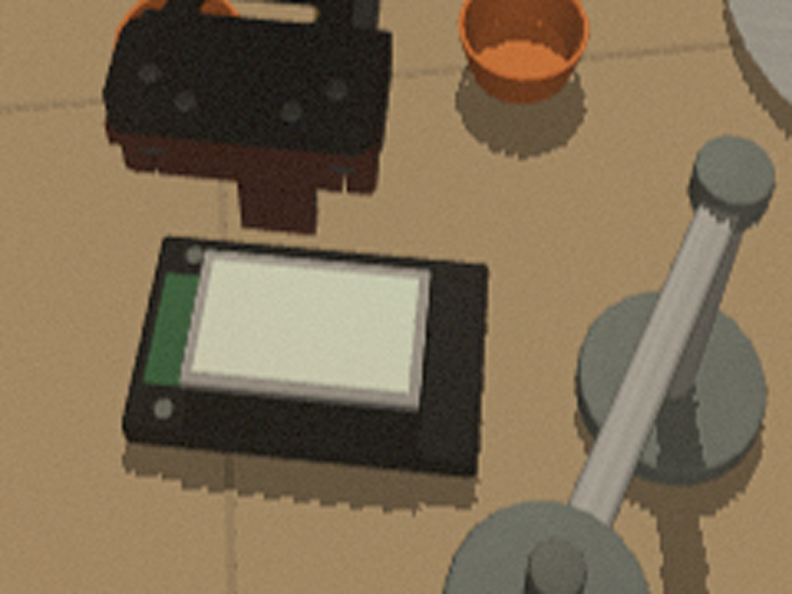

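The side view shows the plate flat at about (305,330) and square on the scale, within about 3 mm of centre. The lamp head is clear at (545,580), and the gripper is free above.

```bash
python3 -c "
from workcell import ctrl
print(ctrl.close_job())"
```

```text
the job is handed in; nothing more can be done
None
```

The job is handed in: the lamp head is about 170 mm clear of the pad, and the glass plate lies flat on it, within about 3 mm of centre and about 0.5° of the scale's long side; the muffin cups were never touched, and no verdict came back.

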